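# Set and reset the tripped temperature limiter under its flip guard

## Task

The over-temperature limiter of the block heater has tripped. Lift the clear flip guard by its bar until its prop leg catches and holds it open by itself, turn the limit dial so that its white pointer stands at the long mark, and then push the black reset button fully in. Finally push the release key beside the prop leg so that the guard comes down and is fully shut, and leave the other things on the bench alone.

Things in the scene. Friction and masses are not known exactly. Their poses are not given: they have to be found in the camera images.
- heater: Bench block heater, fixed: white case 215 x 340 mm, grey deck at z 0.080. Origin on the worktop under its middle; x to its back, away from the operator, y to his left, z up; positions below are in this frame. On the deck from left to right: aluminium block with tubes (y 0.085 to 0.16, tubes up to z 0.147), clear guard (y -0.080 to 0.070, top z 0.125), rail of the prop leg (y -0.0885), release key.
- cover (a joint): Angle of the clear flip guard, rad: 0 shut, grows as its front goes up and back, end stop 1.57. Spring and weight shut it, slowed by a damper, in about 1.3 s; 2 to 3 N at the bar lift it. A 75 mm steel prop leg on its right side runs with its foot in the rail: beyond about 1.48 the foot has passed a sprung tooth in the rail and, let down, the guard rests propped at about 1.45.
- cover_hinge (a point): Middle of the guard's hinge line, which runs along y through (0.075, -0.005, 0.086), at the guard's rear lower edge. The guard is 140 mm deep, 150 mm wide and 40 mm high.
- cover_handle (a point): Middle of the guard's lifting bar: a steel round bar 10 mm thick and 90 mm long along y, standing 35 mm in front of the guard's front wall on two 9 mm end posts. Shut, it is at (-0.100, -0.005, 0.110); it moves on an arc of 177 mm about the hinge. The bar can turn between the fingers.
- leg_foot (a point): Foot of the prop leg, in its rail (z 0.086). x is -0.060 with the guard shut, about 0.022 when it is propped open on the tooth; it runs back as the guard opens.
- dial (a joint): Angle of the limit dial, rad: grows clockwise seen from above, range 0 to 4.71. Its white pointer line points straight to the back of the heater (+x), at the long mark of the scale, at 2.356; the short marks are 0.393 apart. Friction about 0.05 N m; it stays where it is left.
- dial_top (a point): Centre of the top of the limit dial, at (-0.025, -0.040, 0.119), on its upright axis: a black fluted round knob, 42 mm in diameter from z 0.086 to 0.119, over a 56 mm skirt 5 mm high. It stands under the guard, 100 mm in front of the hinge.
- reset (a joint): How far the reset button is pushed in, m: 0 out, 0.006 fully in (5 N there); it springs back.
- reset_top (a point): Centre of the top of the reset button, at (-0.030, 0.035, 0.099) when out: a black round button 30 mm in diameter in a grey collar, beside the dial under the guard; it moves straight down.
- release (a joint): How far the release key is pushed down, m: 0 up, 0.010 fully down. Sprung: 1.5 N at first, 3.3 N fully down. From about 0.007 the tooth is clear of the foot and the guard shuts by itself; hold the key down until the foot has run 15 mm forward (about 0.4 s). It springs back.
- release_top (a point): Centre of the top of the release key, at (-0.020, -0.146, 0.094) when up: a grey ribbed key, 40 mm along x by 30 mm, on the deck to the right of the rail; it moves straight down.
- wash_bottle: Bystander: wash bottle, 66 x 106 x 204 mm, origin under its foot.
- tip_box: Bystander: blue pipette tip box with lid, 86 x 124 x 70 mm, origin at the centre of its underside.
- bottle_cap: Bystander: teal screw cap lying upside down, 75 mm across, 35 mm high, origin at the centre of its underside.
- timer: Bystander: white interval timer with a round dial, 44 x 62 x 52 mm, origin at the centre of its underside.

How it is judged:
On the way, in this order (a step that is already met when the one before it is completed fails the run):
1. the guard stands propped open by its leg, with the robot off it (value of joint cover above 1.35 rad and contact force between each of the arm, the fingers and cover below 0.05 N and velocity of joint cover above -0.05 rad/s), for 0.3 s.
2. the dial's pointer stands at the long mark, within 0.12 rad, the guard still propped open (value of joint dial between 2.236 and 2.476 rad and value of joint cover above 1.35 rad), for 0.3 s.
3. the reset button is pushed in, the dial still at the long mark and the guard propped open (all of step 2 and value of joint reset above 0.0048 m), for 0.1 s.
At the end, for the whole second after the job is handed in: The guard is fully shut (within 0.04 rad) and at rest, the dial's pointer stands at the long mark (2.356 within 0.12 rad), and the reset button and the release key are out again (value of joint cover below 0.04 rad and velocity of joint cover above -0.05 rad/s and value of joint dial between 2.236 and 2.476 rad and value of joint each of reset, release below 0.001 m); the robot touches nothing.
It fails at once if wash bottle is moved more than 30 mm (distance of wash_bottle from where it was at the start of the episode above 0.03 m).
It fails at once if tip box is moved more than 30 mm (distance of tip_box from where it was at the start of the episode above 0.03 m).
It fails at once if bottle cap is moved more than 30 mm (distance of bottle_cap from where it was at the start of the episode above 0.03 m).
It fails at once if timer is moved more than 30 mm (distance of timer from where it was at the start of the episode above 0.03 m).
It also fails if it takes over 67 s, if anything falls off the work surface, if the arm or the gripper's body presses on something with over 40 N, if the wrist force passes 120 N, or if a joint passes its speed limit or range.

## Robot

A 6-joint arm with a two-finger parallel gripper is mounted at the origin on a cart in front of the work surface, level with it; the furniture and walls round the work are solid. World frame = base frame: x ahead of the robot, y to its left, z up, the work surface at z = 0. Lengths are in m, angles in rad, forces in N, time in s.
With the tool pointing down it reaches from about 0.3 to 0.775 m from the base axis. Payload 14.6 kg.
Tool frame: the origin (TCP) lies between the finger pads; the fingertips stand ctrl.tip_extent ahead of it and the grasp point (between the pads) lies 3 mm ahead of it (ctrl.tip_extent is the distance from the TCP to the fingertips, in m); z points along the fingers, y is the line along which they close (so a half turn about z gives the same grasp; the last joint's range is limited). The gripper opens to 94 mm and grips with 3 to 60 N. Pads are 16 mm wide; open, the fingers measure 119 mm over their backs; the gripper's body (75 mm by 177 mm) begins 78 mm behind the grasp point.
Start: joints at [-1.213, 0.3, 1.521, -0, 1.321, -0.067], TCP at [0.227, -0.501, 0.227] pointing down, gripper open.
Joint ranges: [-3.03, 3.03], [-0.79, 2.21], [0.23, 2.52], [-1.04, 4.18], [0, 3.07], [-2.55, 2.55]. Speed limits (rad/s): [2.22, 2.22, 2.57, 3.14, 3.14, 3.14].

## Interface

Orientations are given as [roll, pitch, yaw] about the fixed x, y, z axes, in that order (R = Rz(yaw) Ry(pitch) Rx(roll)).
In Python, from station import ctrl gives the robot as it stands.
- The arm moves only by the shell command python3 shift.py 'ROWS' [OPENING] [FORCE]. ROWS is one flat JSON list of numbers that holds 1 to 10 rows one after another, with no inner brackets; each row has 6 numbers: dx, dy, dz in shares of the most that a row can go, 1 being 50 mm, then a rotation vector rx, ry, rz in units of 0.2 rad; each row shifts and turns the commanded pose from where the row before left it, along the tool's axes as they then stand; what a row does not reach is not made up. A row lasts 1/10 s, in which the tool goes at most 0.05 m and 0.15 rad, less where a joint would pass 70% of its speed; a pose out of reach is approached as far as the arm can. OPENING is the finger opening in m, set as the command begins (- or left out keeps the last). The fingers move at their own pace and stop on an object; FORCE is the grip in N (left out, the last holds). Time passes only in rows, so rows that do not move let the fingers close. It prints the time, the measured TCP pose, the force, the opening and the grip force at its end. Input that does not fit is refused with a message, and nothing moves.
- ctrl.get_obs(): the state, without advancing time (a new reading comes with each control period).
- ctrl.camera(name): name is "scene" or "top"; returns a dict with "pixels" (480x640x3 uint8, blue, green, red), "fx", "fy", "cx", "cy" (pixels), "k1" (the pictures are not rectified: a ray, as slopes to the right and down, at radius r is drawn at 1 + k1 r^2 times it, then the intrinsics apply), "extrinsics" (4x4, takes a point from camera to world coordinates). Camera axes: x right, y up, looking along -z (the intrinsics and any distortion apply to the point x, -y, -z); pixel columns grow to the right and rows downward; lengths in m; the calibration is good to about 2 mm. A picture is of the moment at which its call begins. There is no depth.
- ctrl.hand_in(): hands the job in; it is judged then, once.
The state is a dict: "time_s": time; "qpos": joint angles; "joint_vel": joint speeds; "tau": joint torques, N m; "ee_pos": TCP position; "eef_rot": TCP orientation; "force": force on the tool from outside, world axes, zero at the start; "moment": the same for the moment, N m; "grip_width": finger opening in m; "grip_force": force on a finger pad.
Only numpy, scipy, OpenCV 4.12 (cv2) and the standard library are available. Lean on these libraries where they do the work, as an engineer would, in place of code of your own. Each camera call takes 0.05 s, during which the arm holds its last target. There are 200 camera calls.

## Working session

There is one attempt and no reset: what is moved stays moved. The work goes in short steps, Python scripts to look and compute and a shell command to move; the robot and the scene stay as the last step left them, time stands still between calls to the robot, and variables do not carry over. Pictures are saved under pics/ and viewed, at most 10 in all, crops included, and the job is handed in when it is done.

```bash
ls; mkdir -p pics; python3 - <<'E'
from station import ctrl
import cv2
for n in("scene","top"):
    c=ctrl.camera(n); cv2.imwrite(f"pics/{n}0.png",c["pixels"]); print(n,c["fx"],c["fy"],c["cx"],c["cy"],c["k1"],c["extrinsics"])
print(ctrl.tip_extent, ctrl.get_obs())
E
```

```text
pics
shift.py
station.py
scene 545.0884150323168 545.0884150323168 322.1510194560369 237.89191579436203 -0.1630016876904528 [[-0.85858798  0.36721091 -0.35774688  0.07039452]
 [-0.51256837 -0.6285046   0.58502618  0.81577238]
 [-0.01001757  0.68566618  0.72784719  1.01232378]
 [ 0.          0.          0.          1.        ]]
top 600.7693785350768 600.7693785350768 319.6932837234264 243.15281568759912 -0.03200627319807396 [[-0.02731882  0.98804107 -0.1517515   0.25326153]
 [-0.99959266 -0.02825534 -0.00401805  0.08354111]
 [-0.00825779  0.15157992  0.98841051  1.8118296 ]
 [ 0.          0.          0.          1.        ]]
0.022 {'time_s': 0.1, 'qpos': array([-1.21261043e+00,  3.00421224e-01,  1.52150776e+00,  1.98928287e-05,
        1.32070257e+00, -6.66168621e-02]), 'joint_vel': array([-0.00085294, -0.00159647, -0.00037418, -0.00078687, -0.00092788,
       -0.00321435]), 'tau': array([ 4.57002234e-04, -5.32645333e+01, -3.53283656e+01,  7.09144771e-02,
        2.34898890e-02, -7.26737676e-05]), 'ee_pos': array([ 0.22659738, -0.50092281,  0.22694469]), 'eef_rot': array([-3.14055734e+00, -8.83832097e-05,  4.24797785e-01]), 'force': array([ 1.06065894,  0.25438064, -0.34632877]), 'moment': array([-0.00799198, -0.04234607, -0.03928506]), 'grip_force': 0.0, 'grip_width': 0.09436147787499123}
```

View pics/top0.png

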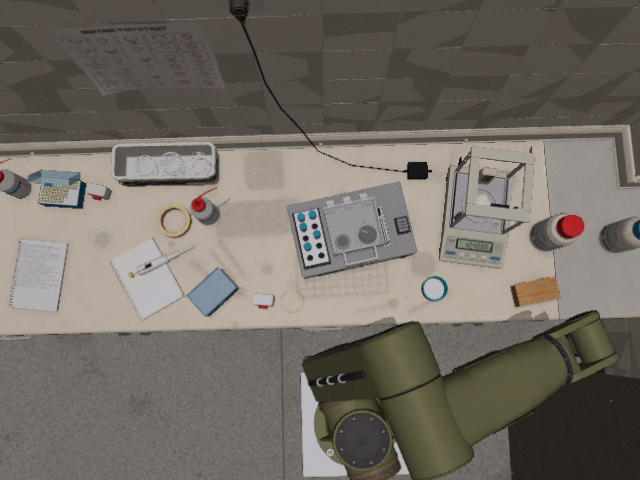

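View pics/scene0.png

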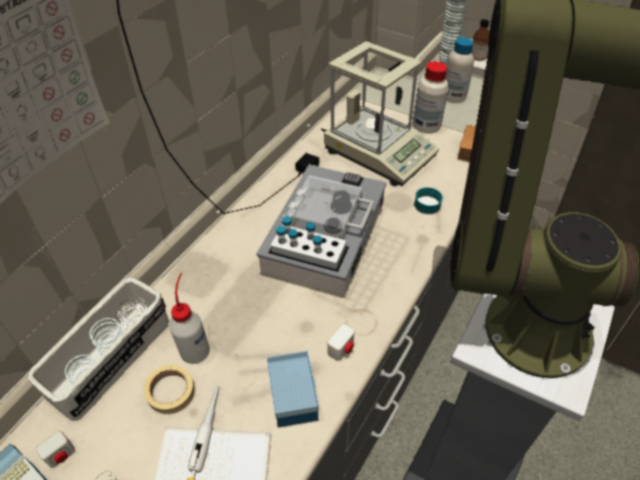

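The top view shows the heater around (352,230), yawed slightly counter-clockwise. I'll enlarge both views.

```bash
cat > h.py <<'E'
import numpy as np, cv2
from station import ctrl
def K(c): return np.array([[c["fx"],0,c["cx"]],[0,c["fy"],c["cy"]],[0,0,1]]), np.array([c["k1"],0,0,0,0.])
def ray(c,uv):
    k,d=K(c); p=cv2.undistortPoints(np.array(uv,float).reshape(-1,1,2),k,d).reshape(-1,2)
    E=c["extrinsics"]; return E[:3,3],(E[:3,:3]@np.c_[p[:,0],-p[:,1],-np.ones(len(p))].T).T
def onz(c,uv,z):
    o,r=ray(c,uv); return o+r*((z-o[2])/r[:,2])[:,None]
def proj(c,P):
    k,d=K(c); E=c["extrinsics"]; q=(np.atleast_2d(P)-E[:3,3])@E[:3,:3]; q=q*[1,-1,-1]
    return cv2.projectPoints(q,np.zeros(3),np.zeros(3),k,d)[0].reshape(-1,2)
def crop(n,x0,y0,x1,y1,s,f):
    c=ctrl.camera(n); cv2.imwrite(f,cv2.resize(c["pixels"][y0:y1,x0:x1],None,fx=s,fy=s,interpolation=cv2.INTER_CUBIC)); return c
E
python3 - <<'E'
from h import *
crop("top",280,175,425,285,5,"pics/t1.png"); crop("scene",250,155,400,295,4.2,"pics/s1.png")
E
```

```text
(no output)
```

View pics/t1.png

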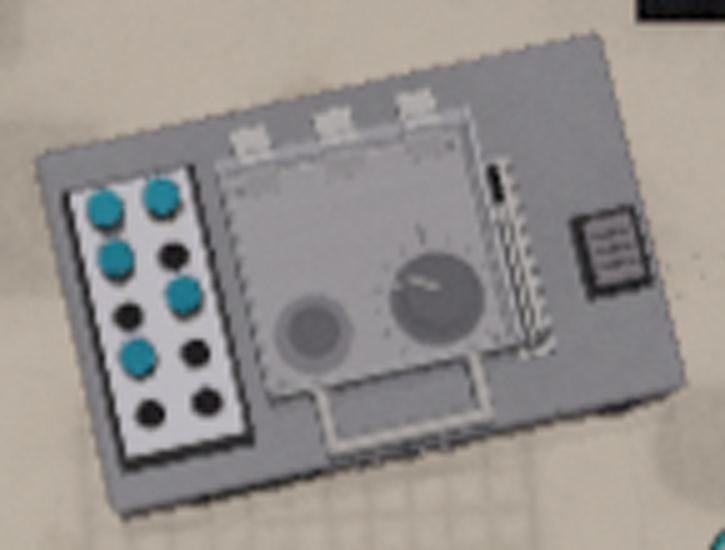

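View pics/s1.png

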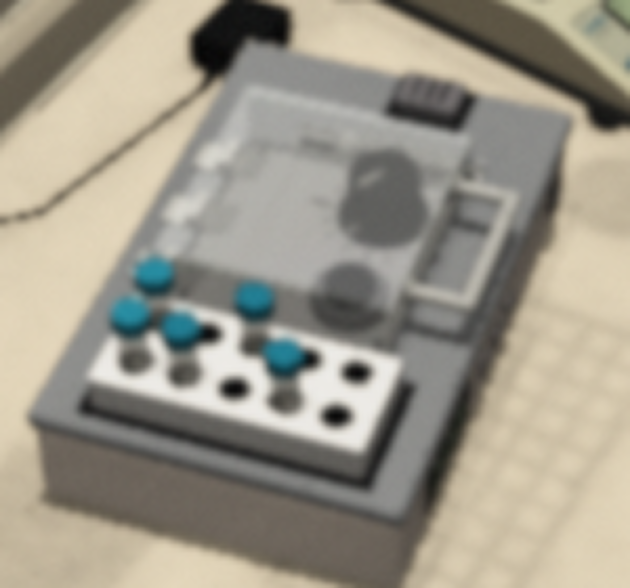

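The top crop shows deck corners (38,157), (602,35), (685,382), (122,515), the bar from (333,447) to (490,413), dial (437,298), button (313,330) and key (612,250). The pointer runs from (437,292) towards (402,277). The scene crop shows corners (255,42), (572,120), (405,520), (35,420) and key (430,92). Next I'll fit the pose.

```bash
python3 - <<'E'
from h import *
from scipy.optimize import least_squares
T=ctrl.camera("top");S=ctrl.camera("scene")
f=lambda a,s,o:(np.array(a)+.5)/s-.5+np.array(o)
C=[[.1075,.17,.08],[.1075,-.17,.08],[-.1075,-.17,.08],[-.1075,.17,.08]]
Pt=np.array(C+[[-.1,.040,.11],[-.1,-.050,.11],[-.025,-.04,.119],[-.03,.035,.099],[-.02,-.146,.094]])
ut=f([(38,157),(602,35),(685,382),(122,515),(333,447),(490,413),(437,298),(313,330),(612,250)],5,(280,175))
Ps=np.array(C+[[-.02,-.146,.094],[-.1,.040,.11],[-.1,-.050,.11],[-.03,.035,.099]])
us=f([(35,420),(255,42),(572,120),(405,520),(430,92),(468,300),(512,190),(348,290)],4.2,(250,155))
def W(p,P):
    c,s=np.cos(p[2]),np.sin(p[2]);R=np.array([[c,-s,0],[s,c,0],[0,0,1]]);return P@R.T+[p[0],p[1],0]
rt=lambda p:proj(T,W(p,Pt))-ut
rs=lambda p:proj(S,W(p,Ps))-us
for g in (lambda p:rt(p).ravel(),lambda p:rs(p).ravel(),lambda p:np.r_[rt(p).ravel(),rs(p).ravel()]):
    r=least_squares(g,[.5,0,.2],loss='soft_l1');print(r.x)
p=r.x;print(rt(p).round(1).tolist(),rs(p).round(1).tolist())
a=onz(T,f([(437,298),(402,277),(437,292)],5,(280,175)),.119)
c,s=np.cos(p[2]),np.sin(p[2]);print((a-[p[0],p[1],0])@np.array([[c,-s,0],[s,c,0],[0,0,1]]))
# pixels of skirts
for n,P in [("dial",[-.025,-.04,.119]),("reset",[-.03,.035,.099]),("key",[-.02,-.146,.094]),("bar",[-.1,-.005,.11]),("hinge",[.075,-.005,.086])]: print(n,W(p,np.array(P)))
E
```

```text
[ 0.55797518 -0.00404028  0.19230968]
[ 0.55871148 -0.00218187  0.19496243]
[ 0.55853091 -0.00329435  0.19359068]
[[-0.3, 0.4], [-1.0, 0.0], [0.1, 0.8], [-1.4, -0.2], [-0.1, -0.1], [-0.7, -0.2], [0.6, -2.3], [0.0, -0.2], [0.1, -0.8]] [[-0.5, -0.9], [-0.7, 0.2], [1.0, -1.2], [0.6, -0.6], [0.2, -0.2], [0.1, 1.5], [0.4, 2.7], [0.8, -1.2]]
[[-0.03102426 -0.03676747  0.119     ]
 [-0.01476477 -0.02006097  0.119     ]
 [-0.02764156 -0.03756995  0.119     ]]
dial [ 0.54169327 -0.04735674  0.119     ]
reset [0.52235789 0.02528033 0.099     ]
key [ 0.56699254 -0.15041472  0.094     ]
bar [ 0.46136085 -0.02743933  0.11      ]
hinge [0.63309181 0.00622783 0.086     ]
```

```bash
cat >> h.py <<'E'
from scipy.spatial.transform import Rotation as Ro
HP=np.array([.5585,-.0033]); HY=.1936
def hw(P): return np.r_[HP+Ro.from_euler('z',HY).as_matrix()[:2,:2]@np.array(P[:2],float),P[2]]
def go(tip_or_tcp,yaw):
    "TCP target in heater frame, world yaw; prints translation in present tool axes and rotation about them"
    o=ctrl.get_obs(); R=Ro.from_euler('xyz',o["eef_rot"]); t=hw(tip_or_tcp)
    print("d",R.inv().apply(t-o["ee_pos"]).round(4),"rot",(R.inv()*Ro.from_euler('xyz',[np.pi,0,yaw])).as_rotvec().round(4),"F",o["force"].round(1),"h",np.round(Ro.from_euler('z',-HY).apply(o["ee_pos"]-[*HP,0]),4),"w",round(o["grip_width"],4),"t",o["time_s"])
E
python3 -c "
from h import *
go([-.1,-.005,.2],HY+np.pi/2)"
```

```text
d [ 0.409  -0.3348  0.0274] rot [-3.0000e-04 -2.0000e-04 -1.3396e+00] F [-0.2 -0.9 -0.9] h [-0.4214 -0.4246  0.2273] w 0.0939 t 0.3
```
Translate 0.53m: rows of 0.0409,-0.0335 = .0529 too much. Use 10 rows of .03,-.025 then recompute. Joint1 speed: near base r=.55, .4 m/s → .7 rad/s fine (limit 1.55).

The manual's scale: shifts go in shares of 50 mm and turns go in units of 0.2 rad. Converting my numbers, 0.034 m is 0.68, -0.028 m is -0.56.

```bash
python3 shift.py '[0.68,-0.56,0,0,0,0,0.68,-0.56,0,0,0,0,0.68,-0.56,0,0,0,0,0.68,-0.56,0,0,0,0,0.68,-0.56,0,0,0,0,0.68,-0.56,0,0,0,0,0.68,-0.56,0,0,0,0,0.68,-0.56,0,0,0,0,0.68,-0.56,0,0,0,0,0.68,-0.56,0,0,0,0]' 0.032 10
python3 shift.py '[0,0,0,0,0,-0.745,0,0,0,0,0,-0.745,0,0,0,0,0,-0.745,0,0,0,0,0,-0.745,0,0,0,0,0,-0.745,0,0,0,0,0,-0.745,0,0,0,0,0,-0.745,0,0,0,0,0,-0.745,0,0,0,0,0,-0.745,0,0,0,0,0,0]'
python3 -c "
from h import *
go([-.1,-.005,.113],HY+np.pi/2)"
```

```text
time_s: 1.3
ee_pos: [0.4215, -0.1041, 0.2277]
eef_rot: [3.141, -0.0, 0.425]
force: [0.3, -0.6, -0.8]
grip_width: 0.0319
grip_force: 0.0
time_s: 2.3
ee_pos: [0.421, -0.1059, 0.2275]
eef_rot: [3.142, -0.0, 1.768]
force: [0.6, -0.5, -1.0]
grip_width: 0.0318
grip_force: 0.0
d [0.069  0.0549 0.1145] rot [ 0.    -0.     0.004] F [ 0.6 -0.5 -1. ] h [-0.1546 -0.0742  0.2275] w 0.0318 t 2.3
```

Converted, 0.023 m is 0.46, 0.0183 m is 0.366, 0.004 rad is 0.02.

```bash
python3 shift.py '[0.46,0.366,0.2,0,0,0.02,0.46,0.366,0.3,0,0,0,0.46,0.366,0.3,0,0,0,0,0,0.3,0,0,0,0,0,0,0,0,0]'
python3 - <<'E'
from h import *
go([-.1,-.005,.113],HY+np.pi/2)
crop("scene",290,155,400,255,6,"pics/s2.png")
E
```

```text
time_s: 2.8
ee_pos: [0.4611, -0.027, 0.1708]
eef_rot: [-3.139, -0.001, 1.759]
force: [-0.5, 0.2, 1.3]
grip_width: 0.0323
grip_force: 0.0
d [-0.0006  0.0004  0.0578] rot [-0.0031 -0.001  -0.0055] F [-0.5  0.2  1.3] h [-0.1002 -0.0045  0.1708] w 0.0323 t 2.8
```

View pics/s2.png

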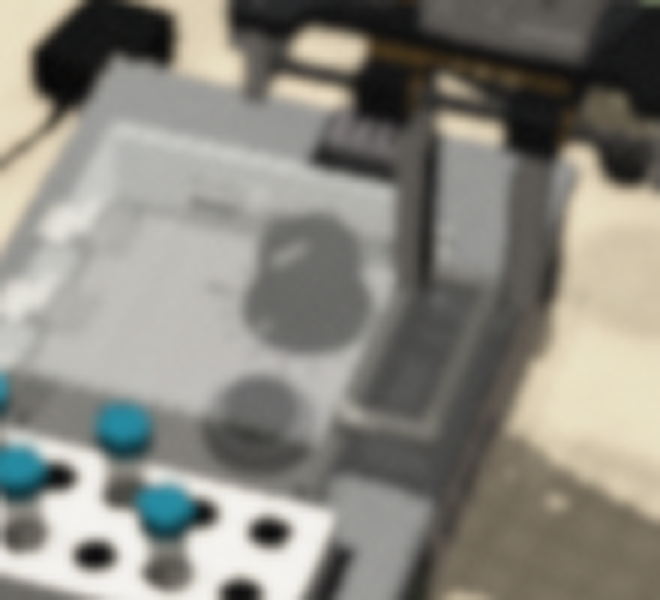

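The fingers, at (415,285) and (520,315), straddle the bar, so I'll descend and grip.

Converted, 0.02 m is 0.4, 0.012 m is 0.24.

```bash
python3 shift.py '[0,0,0.4,0,0,0,0,0,0.4,0,0,0,0,0,0.24,0,0,0,0,0,0.12,0,0,0,0,0,0,0,0,0]' &&
python3 shift.py '[0,0,0,0,0,0,0,0,0,0,0,0,0,0,0,0,0,0,0,0,0,0,0,0]' 0.0 12
python3 - <<'E'
from h import *
go([-.1,-.005,.113],HY+np.pi/2)
import numpy as np
a=np.pi-np.arctan2(.024,.175)
pr=None
for th in np.arange(0,1.56,.1706):
    q=np.array([np.cos(a-th),np.sin(a-th)])*.1767
    if pr is not None: print(round(th,2),(q-pr).round(4))
    pr=q
E
```

```text
time_s: 3.35
ee_pos: [0.4618, -0.0279, 0.1145]
eef_rot: [-3.141, -0.0, 1.761]
force: [-0.3, -0.3, -0.1]
grip_width: 0.0325
grip_force: 0.0
time_s: 3.75
ee_pos: [0.4621, -0.0277, 0.1149]
eef_rot: [3.141, 0.0, 1.762]
force: [0.3, 0.8, 2.2]
grip_width: 0.0095
grip_force: 12.0
d [ 0.0003 -0.0007  0.0019] rot [ 0.001   0.0003 -0.0026] F [0.3 0.8 2.2] h [-0.0993 -0.0053  0.1149] w 0.0095 t 3.75
0.17 [0.0066 0.0294]
0.34 [0.0115 0.0278]
0.51 [0.0161 0.0255]
0.68 [0.0202 0.0224]
0.85 [0.0237 0.0186]
1.02 [0.0265 0.0143]
1.19 [0.0285 0.0096]
1.36 [0.0297 0.0046]
1.54 [ 0.0301 -0.0005]
```

Converted, -0.0148 m is -0.296, -0.0146 m is -0.292.

```bash
python3 shift.py '[0,0.06,-0.296,0,0,0,0,0.072,-0.292,0,0,0,0,0.104,-0.282,0,0,0,0,0.126,-0.274,0,0,0,0,0.15,-0.26,0,0,0,0,0.172,-0.25,0,0,0,0,0.194,-0.23,0,0,0,0,0.21,-0.218,0,0,0,0,0.23,-0.194,0,0,0,0,0.244,-0.178,0,0,0]' &&
python3 -c "
from h import *
go([-.1,-.005,.113],HY+np.pi/2)"
```

```text
time_s: 4.75
ee_pos: [0.538, -0.013, 0.24]
eef_rot: [-3.14, 0.001, 1.762]
force: [-8.7, -1.6, 7.9]
grip_width: 0.0093
grip_force: 12.0
d [ 0.0005 -0.0779  0.1271] rot [-0.0011  0.0006 -0.0028] F [-8.7 -1.6  7.9] h [-0.022  -0.0056  0.24  ] w 0.0093 t 4.75
```

```bash
python3 shift.py '[0,0.272,-0.102,0,0,0,0,0.268,-0.12,0,0,0,0,0.276,-0.1,0,0,0,0,0.286,-0.08,0,0,0,0,0.29,-0.05,0,0,0,0,0,0,0,0,0]' &&
python3 -c "
from h import *
go([.092,-.005,.265],HY+np.pi/2)"
```

```text
time_s: 5.35
ee_pos: [0.6081, 0.0004, 0.2628]
eef_rot: [3.139, 0.001, 1.762]
force: [-2.0, -0.9, 13.5]
grip_width: 0.0098
grip_force: 12.0
d [ 0.0011  0.0426 -0.0021] rot [ 0.0031  0.0013 -0.0025] F [-2.  -0.9 13.5] h [ 0.0494 -0.006   0.2628] w 0.0098 t 5.35
```

Converted, 0.0149 m is 0.298, 0.0148 m is 0.296.

```bash
python3 shift.py '[0,0.296,-0.06,0,0,0,0,0.298,-0.016,0,0,0,0,0.26,0.01,0,0,0,0,0,0,0,0,0,0,0,0,0,0,0]' &&
python3 -c "
from h import *
go([.082,-.005,.265],HY+np.pi/2)"
```

```text
time_s: 5.85
ee_pos: [0.6487, 0.0083, 0.2643]
eef_rot: [3.141, 0.0, 1.762]
force: [-0.9, -1.4, 3.0]
grip_width: 0.0093
grip_force: 12.0
d [ 0.0009 -0.0088 -0.0007] rot [ 0.0005  0.0004 -0.0027] F [-0.9 -1.4  3. ] h [ 0.0908 -0.006   0.2643] w 0.0093 t 5.85
```

```bash
python3 shift.py '[0,0.08,0,0,0,0,0,0,0,0,0,0,0,-0.16,-0.01,0,0,0,0,-0.14,0,0,0,0,0,0,0,0,0,0]' &&
python3 shift.py '[0,0,0,0,0,0,0,0,0,0,0,0,0,0,0,0,0,0,0,0,0,0,0,0]' 0.06 &&
python3 shift.py '[0,0,-0.4,0,0,0,0,0,-0.6,0,0,0,0,0,-0.4,0,0,0,0,0,0,0,0,0]' && python3 - <<'E'
from h import *
go([-.025,-.04,.2],HY)
crop("scene",250,85,410,265,3.3,"pics/s3.png")
E
```

```text
time_s: 6.35
ee_pos: [0.6373, 0.0063, 0.2648]
eef_rot: [3.141, 0.0, 1.762]
force: [4.5, -2.0, 0.6]
grip_width: 0.0092
grip_force: 12.0
time_s: 6.75
ee_pos: [0.6378, 0.0066, 0.2643]
eef_rot: [-3.141, -0.0, 1.762]
force: [-0.7, -1.0, -0.1]
grip_width: 0.0383
grip_force: 0.0
time_s: 7.15
ee_pos: [0.6384, 0.0065, 0.3375]
eef_rot: [3.137, 0.001, 1.762]
force: [-0.6, -0.1, 0.4]
grip_width: 0.0601
grip_force: 0.0
d [-0.0344 -0.1058  0.137 ] rot [ 0.0043 -0.0027  1.5683] F [-0.6 -0.1  0.4] h [ 0.0803 -0.0058  0.3375] w 0.0601 t 7.15
```

View pics/s3.png

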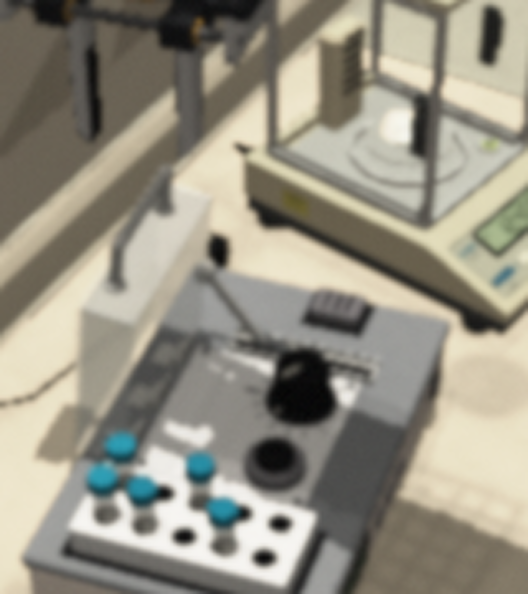

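The guard stands propped on its leg and the robot is clear. Next I'll read the pointer on the dial, in full-picture coordinates near (341,202).

```bash
python3 - <<'E'
from h import *
S=crop("scene",315,180,370,220,14,"pics/s4.png")
f=lambda q:((q-[315,180]+.5)*14-.5).round(0)
for r,z in((.0,.119),(.021,.119)):
  for k in range(0,8): 
    a=k*np.pi/4; print(k*45,f(proj(S,hw([-.025+r*np.cos(a),-.04+r*np.sin(a),z]))[0]))
    if r==0: break
E
```

```text
0 [376. 224.]
0 [261. 197.]
45 [267. 259.]
90 [337. 302.]
135 [431. 298.]
180 [491. 251.]
225 [483. 189.]
270 [413. 148.]
315 [322. 151.]
```

View pics/s4.png

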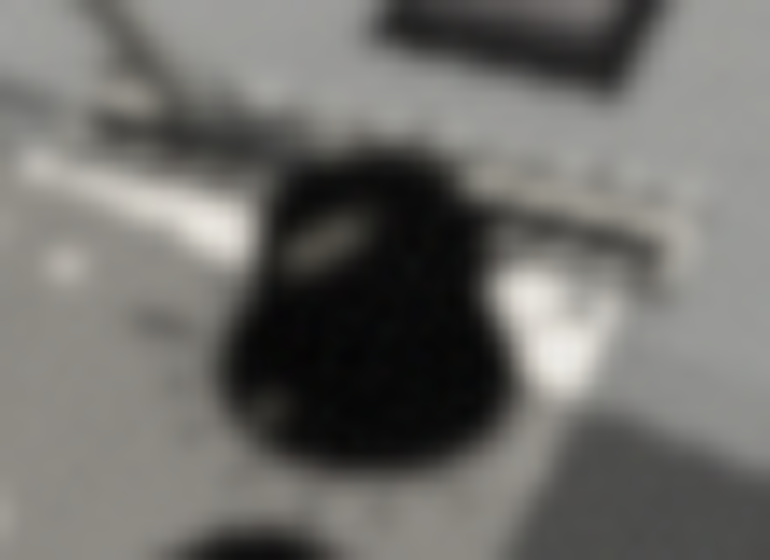

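The pointer runs from (370,220) to (285,262) in the crop, so it is about 50° to the left of the back. There is a skirt mark at (270,405). The dial needs roughly 0.9 rad clockwise.

Converted, -0.035 m is -0.7, -0.0115 m is -0.23, 0.14 rad is 0.7.

```bash
python3 shift.py '[-0.23,-0.7,0,0,0,0,-0.23,-0.7,0,0,0,0,-0.23,-0.7,0,0,0,0,0,0,0,0,0,0.7,0,0,0,0,0,0.7,0,0,0,0,0,0.7,0,0,0,0,0,0.7,0,0,0,0,0,0.7,0,0,0,0,0,0.7,0,0,0,0,0,0.7]' 0.058
python3 shift.py '[0,0,0,0,0,0.7,0,0,0,0,0,0,0,0,0,0,0,0]'
python3 - <<'E'
from h import *
go([-.025,-.04,.112],HY+.45)
S=ctrl.camera("scene")
for z in (.086,.088):
  for k in (30,40,50,60,70):
    a=np.radians(k); print(k,[((proj(S,hw([-.025+r*np.cos(a),-.04+r*np.sin(a),z]))[0]-[315,180]+.5)*14).round(0).tolist() for r in (.023,.027)])
E
```

```text
time_s: 8.25
ee_pos: [0.541, -0.0473, 0.3328]
eef_rot: [-3.14, 0.002, 0.776]
force: [1.0, 0.2, -0.3]
grip_width: 0.058
grip_force: 0.0
time_s: 8.55
ee_pos: [0.5412, -0.0473, 0.3336]
eef_rot: [-3.141, 0.001, 0.646]
force: [-0.5, -0.5, -0.3]
grip_width: 0.0579
grip_force: 0.0
d [0.0006 0.0006 0.2216] rot [-0.0011  0.001   0.0025] F [-0.5 -0.5 -0.3] h [-0.0255 -0.0399  0.3336] w 0.0579 t 8.55
30 [[246.0, 379.0], [223.0, 382.0]]
40 [[252.0, 395.0], [231.0, 400.0]]
50 [[262.0, 409.0], [242.0, 417.0]]
60 [[275.0, 421.0], [258.0, 432.0]]
70 [[292.0, 433.0], [278.0, 445.0]]
30 [[246.0, 371.0], [223.0, 374.0]]
40 [[252.0, 386.0], [231.0, 392.0]]
50 [[262.0, 400.0], [242.0, 409.0]]
60 [[275.0, 413.0], [258.0, 424.0]]
70 [[292.0, 424.0], [278.0, 437.0]]
```

```bash
python3 shift.py '[0,0,0.6,0,0,0,0,0,0.6,0,0,0,0,0,0.6,0,0,0,0,0,0.6,0,0,0,0,0,0.6,0,0,0,0,0,0.6,0,0,0,0,0,0.4,0,0,0,0,0,0.3,0,0,0,0,0,0.1,0,0,0,0,0,0,0,0,0]'
python3 shift.py '[0,0,0,0,0,0,0,0,0,0,0,0,0,0,0,0,0,0,0,0,0,0,0,0,0,0,0,0,0,0]' 0.0 15
python3 -c "
from h import *
go([-.025,-.04,.113],HY+.45-.91)"
```

```text
time_s: 9.6
ee_pos: [0.5411, -0.0474, 0.1141]
eef_rot: [-3.141, 0.001, 0.643]
force: [-0.6, 0.1, 0.5]
grip_width: 0.0583
grip_force: 0.0
time_s: 10.1
ee_pos: [0.5422, -0.0481, 0.1156]
eef_rot: [3.139, -0.002, 0.642]
force: [4.6, -5.2, -0.1]
grip_width: 0.0417
grip_force: 15.0
d [-0.     -0.0009  0.0026] rot [ 0.0018 -0.0028  0.9083] F [ 4.6 -5.2 -0.1] h [-0.0246 -0.0408  0.1156] w 0.0417 t 10.1
```

```bash
python3 shift.py '[0,-0.01,0,0,0,0.5,0,0,0,0,0,0.5,0,0,0,0,0,0.5,0,0,0,0,0,0.5,0,0,0,0,0,0.5,0,0,0,0,0,0.5,0,0,0,0,0,0.5,0,0,0,0,0,0.5,0,0,0,0,0,0.5,0,0,0,0,0,0]'
python3 shift.py '[0,0,0,0,0,0,0,0,0,0,0,0,0,0,0,0,0,0,0,0,0,0,0,0]' 0.058
python3 shift.py '[0,0,-0.3,0,0,0,0,0,-0.6,0,0,0,0,0,-0.6,0,0,0,0,0,-0.6,0,0,0,0,0,-0.6,0,0,0,0,0,0,0,0,0,0,0,0,0,0,0]'
python3 - <<'E'
from h import *
go([-.03,.035,.2],HY)
c=ctrl.camera("scene");t=ctrl.camera("top")
a=cv2.resize(c["pixels"][175:230,310:365],(400,400),interpolation=2);b=cv2.resize(t["pixels"][200:255,340:395],(400,400),interpolation=2)
cv2.imwrite("pics/d1.png",np.hstack([a,b]))
s=400/55
f=lambda q:((q-[310,175]+.5)*s-.5).round(0)
for k in (-10,0,10): 
    q=np.radians(k); print(k,f(proj(c,hw([-.025,-.04,.119]))[0]),f(proj(c,hw([-.025+.018*np.cos(q),-.04+.018*np.sin(q),.119]))[0]),f(proj(c,hw([-.025+.025*np.cos(q),-.04+.025*np.sin(q),.087]))[0]))
E
```

```text
time_s: 11.1
ee_pos: [0.5422, -0.048, 0.1156]
eef_rot: [3.141, -0.004, -0.262]
force: [6.1, -7.9, -1.2]
grip_width: 0.0419
grip_force: 15.0
time_s: 11.5
ee_pos: [0.541, -0.0469, 0.1146]
eef_rot: [-3.142, 0.0, -0.258]
force: [-0.4, 0.0, 0.5]
grip_width: 0.0578
grip_force: 0.0
time_s: 12.2
ee_pos: [0.541, -0.0469, 0.2495]
eef_rot: [-3.141, -0.001, -0.258]
force: [-1.3, 0.5, -1.5]
grip_width: 0.0584
grip_force: 0.0
d [-0.0365 -0.065   0.0495] rot [ 0.     -0.0006 -0.4516] F [-1.3  0.5 -1.5] h [-0.0255 -0.0394  0.2495] w 0.0584 t 12.2
-10 [231. 152.] [184. 135.] [166. 198.]
0 [231. 152.] [180. 141.] [160. 206.]
10 [231. 152.] [178. 147.] [157. 214.]
```

View pics/d1.png

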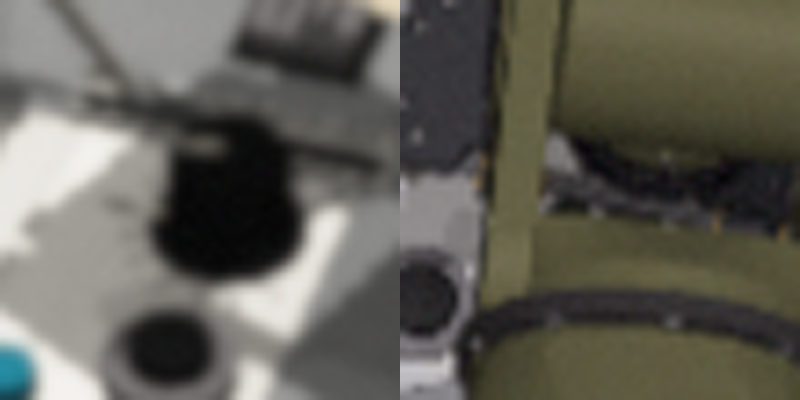

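The pointer runs from about (225,153) to (185,142), which is near the mark. I'll swing the arm aside and measure it more precisely in both cameras.

Converted, -0.035 m is -0.7, -0.02 m is -0.4, -0.05 rad is -0.25.

```bash
python3 shift.py '[-0.4,-0.7,0,0,0,-0.25,-0.4,-0.7,0,0,0,-0.25,-0.4,-0.7,0,0,0,-0.25,-0.4,-0.7,0,0,0,-0.25,-0.4,-0.7,0,0,0,-0.25,-0.4,-0.7,0,0,0,-0.25,-0.4,-0.7,0,0,0,-0.25,0,0,0,0,0,0,0,0,0,0,0,0]' 0.0 10
python3 - <<'E'
from h import *
ims=[]
for n in("scene","top"):
    A=[ctrl.camera(n) for _ in range(4)]; c=A[0]; g=np.mean([cv2.cvtColor(a["pixels"],6).astype(float) for a in A],0)
    # rectify: heater-frame patch on plane z=.119 around dial axis, 0.1mm... 0.25 mm/px
    N=200; s=.0003; ii,jj=np.mgrid[:N,:N]; X=-.025+(N/2-ii)*s; Y=-.04+(N/2-jj)*s
    P=np.array([hw([x,y,.119]) for x,y in zip(X.ravel(),Y.ravel())]); m=proj(c,P).reshape(N,N,2).astype(np.float32)
    w=cv2.remap(g.astype(np.float32),m[...,0],m[...,1],cv2.INTER_CUBIC)
    r=np.hypot(X+.025,Y+.04); wt=np.clip(w-np.median(w[r<.019])-8,0,None)*(r<.019)
    x=(X*wt).sum()/wt.sum();y=(Y*wt).sum()/wt.sum(); C=np.cov(np.c_[X.ravel(),Y.ravel()].T,aweights=wt.ravel()+1e-12)
    v=np.linalg.eigh(C)[1][:,1]; print(n,"centroid",x+.025,y+.04,"dir deg",np.degrees(np.arctan2(v[1],v[0])))
    ims.append(cv2.resize(np.clip(w*1.5,0,255).astype(np.uint8),(400,400)))
cv2.imwrite("pics/d2.png",np.hstack(ims))
E
```

```text
time_s: 13.2
ee_pos: [0.4285, 0.2107, 0.2488]
eef_rot: [3.141, 0.001, 0.093]
force: [-0.1, 0.3, -0.1]
grip_width: 0.0006
grip_force: 0.0
scene centroid 0.011313617348338837 -0.001018986138160087 dir deg 84.85960803817541
top centroid 0.00956162863433567 0.0006429331394374391 dir deg -174.57275890700515
```

View pics/d2.png

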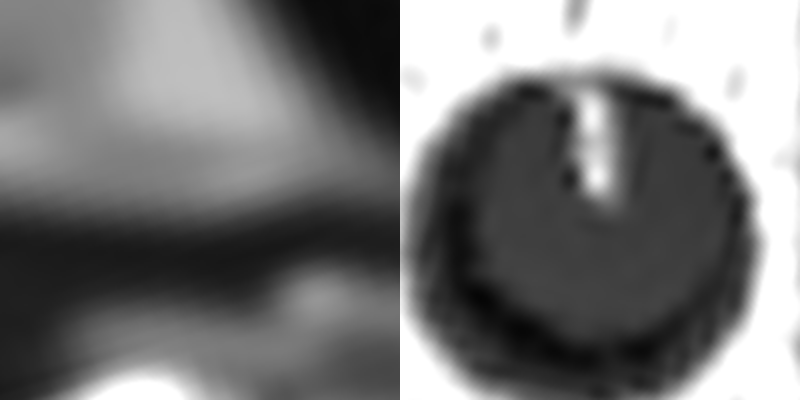

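In the rectified top view the pointer runs from (607,205) to (590,85). It is still about 5–6° short, so I'll add about 0.09 rad clockwise.

```bash
python3 -c "
from h import *
go([-.025,-.04,.114],HY)"
```

```text
d [0.0888 0.2664 0.1354] rot [ 0.      0.0002 -0.1029] F [ 0.6 -0.2  0.5] h [-0.0859  0.2341  0.2494] w 0.0007 t 13.6
```

Converted, 0.038 m is 0.76, 0.0126 m is 0.252, -0.103 rad is -0.515.

```bash
python3 shift.py '[0.252,0.76,0,0,0,0,0.252,0.76,0,0,0,0,0.252,0.76,0,0,0,0,0.252,0.76,0,0,0,0,0.252,0.76,0,0,0,0,0.252,0.76,0,0,0,0,0.252,0.76,0,0,0,0,0,0,0,0,0,-0.515,0,0,0,0,0,0,0,0,0,0,0,0]' 0.058
python3 shift.py '[0,0,0.6,0,0,0,0,0,0.6,0,0,0,0,0,0.6,0,0,0,0,0,0.4,0,0,0,0,0,0.3,0,0,0,0,0,0.16,0,0,0,0,0,0,0,0,0]'
python3 -c "
from h import *
go([-.025,-.04,.114],HY)"
```

```text
time_s: 14.6
ee_pos: [0.541, -0.0463, 0.2495]
eef_rot: [-3.141, 0.0, 0.192]
force: [0.2, 0.2, 0.3]
grip_width: 0.0581
grip_force: 0.0
time_s: 15.3
ee_pos: [0.5408, -0.0458, 0.116]
eef_rot: [-3.141, 0.001, 0.194]
force: [-0.1, 0.2, 0.7]
grip_width: 0.0581
grip_force: 0.0
d [0.0006 0.0017 0.002 ] rot [-0.0004  0.0011  0.0007] F [-0.1  0.2  0.7] h [-0.0256 -0.0383  0.116 ] w 0.0581 t 15.3
```

Now grip, turn 0.09, release, rise, and swing aside to measure.

```bash
python3 shift.py '[0,0.03,0,0,0,0,0,0,0,0,0,0,0,0,0,0,0,0,0,0,0,0,0,0,0,0,0,0,0,0,0,0,0,0,0,0.225,0,0,0,0,0,0.225,0,0,0,0,0,0,0,0,0,0,0,0]' 0.0 15
python3 shift.py '[0,0,0,0,0,0,0,0,0,0,0,0,0,0,0,0,0,0,0,0,0,0,0,0]' 0.058
python3 shift.py '[0,0,-0.3,0,0,0,0,0,-0.6,0,0,0,0,0,-0.6,0,0,0,0,0,-0.6,0,0,0,0,0,-0.4,0,0,0,-0.252,-0.76,0,0,0,0,-0.252,-0.76,0,0,0,0,-0.252,-0.76,0,0,0,0,-0.252,-0.76,0,0,0,0,-0.252,-0.76,0,0,0,0]'
python3 shift.py '[-0.252,-0.76,0,0,0,0,-0.252,-0.76,0,0,0,0,0,0,0,0,0,0,0,0,0,0,0,0]' 0.0 10
python3 - <<'E'
from h import *
go([-.03,.035,.2],HY)
A=[ctrl.camera("top") for _ in range(4)]; c=A[0]; g=np.mean([cv2.cvtColor(a["pixels"],6).astype(float) for a in A],0)
N=200; s=.0003; ii,jj=np.mgrid[:N,:N]; X=-.025+(N/2-ii)*s; Y=-.04+(N/2-jj)*s
P=np.array([hw([x,y,.119]) for x,y in zip(X.ravel(),Y.ravel())]); m=proj(c,P).reshape(N,N,2).astype(np.float32)
w=cv2.remap(g.astype(np.float32),m[...,0],m[...,1],cv2.INTER_CUBIC)
r=np.hypot(X+.025,Y+.04); wt=np.clip(w-np.median(w[r<.019])-8,0,None)*(r<.019)
C=np.cov(np.c_[X.ravel(),Y.ravel()].T,aweights=wt.ravel()+1e-12); v=np.linalg.eigh(C)[1][:,1]
print((X*wt).sum()/wt.sum()+.025,(Y*wt).sum()/wt.sum()+.04,np.degrees(np.arctan2(v[1],v[0])))
cv2.imwrite("pics/d3.png",cv2.resize(np.clip(w*1.5,0,255).astype(np.uint8),(400,400)))
E
```

```text
time_s: 16.2
ee_pos: [0.5419, -0.0482, 0.1174]
eef_rot: [3.141, -0.002, 0.104]
force: [-0.7, -3.9, 5.0]
grip_width: 0.0415
grip_force: 15.0
time_s: 16.6
ee_pos: [0.5413, -0.0478, 0.1164]
eef_rot: [-3.141, 0.0, 0.105]
force: [1.1, 0.3, 1.2]
grip_width: 0.058
grip_force: 0.0
time_s: 17.6
ee_pos: [0.4579, 0.1358, 0.2416]
eef_rot: [-3.141, -0.0, 0.105]
force: [1.3, 0.9, -0.5]
grip_width: 0.0581
grip_force: 0.0
time_s: 18.0
ee_pos: [0.4256, 0.2079, 0.2415]
eef_rot: [3.141, 0.0, 0.107]
force: [-0.4, 0.5, -0.6]
grip_width: 0.0292
grip_force: 0.0
d [0.0767 0.1918 0.0415] rot [ 0.0001  0.     -0.087 ] F [-0.4  0.5 -0.6] h [-0.0898  0.2328  0.2415] w 0.0292 t 18.0
0.010068471086197213 -0.00026170083260632776 -178.89074939382564
```

View pics/d3.png

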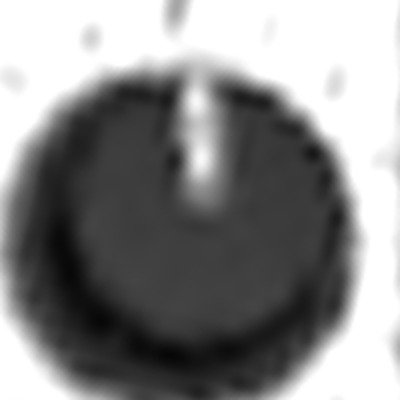

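The pointer now stands within about 1° of the mark. Next is the reset button.

```bash
python3 shift.py '[0.256,0.64,0,0,0,-0.0725,0.256,0.64,0,0,0,-0.0725,0.256,0.64,0,0,0,-0.0725,0.256,0.64,0,0,0,-0.0725,0.256,0.64,0,0,0,-0.0725,0.256,0.64,0,0,0,-0.0725,0,0,0.8,0,0,0,0,0,0.6,0,0,0,0,0,0,0,0,0,0,0,0,0,0,0]'
python3 -c "
from h import *
go([-.03,.035,.115],HY)"
```

```text
time_s: 19.2
ee_pos: [0.5291, 0.0277, 0.1724]
eef_rot: [3.142, -0.0, 0.191]
force: [0.1, -0.2, 0.2]
grip_width: 0.0006
grip_force: 0.0
d [-0.0072  0.0011  0.0574] rot [ 0.     -0.0001 -0.0025] F [ 0.1 -0.2  0.2] h [-0.0228  0.0361  0.1724] w 0.0006 t 19.2
```

Converted, 0.02 m is 0.4, 0.008 m is 0.16.

```bash
python3 shift.py '[-0.144,0.022,0.4,0,0,0,0,0,0.4,0,0,0,0,0,0.16,0,0,0,0,0,0.1,0,0,0,0,0,0.06,0,0,0,0,0,0.04,0,0,0,0,0,0,0,0,0]'
python3 -c "
from h import *
go([-.03,.035,.115],HY)"
```

```text
time_s: 19.9
ee_pos: [0.5229, 0.0257, 0.1184]
eef_rot: [3.141, -0.003, 0.192]
force: [-21.8, -0.5, 43.4]
grip_width: 0.0005
grip_force: 21.9
d [-0.0007  0.0004  0.0034] rot [ 0.0009 -0.0031 -0.0015] F [-21.8  -0.5  43.4] h [-0.0294  0.0354  0.1184] w 0.0005 t 19.9
```

At 43 N the button is only about 2.6 mm in, so the closed fingertips are probably catching the collar. I'll back off and press with a single finger.

The manual's scale: shifts go in shares of 50 mm and turns go in units of 0.2 rad. Converting my numbers, -0.02 m is -0.4, -0.01 m is -0.2.

```bash
python3 shift.py '[0,0,-0.2,0,0,0,0,0,-0.4,0,0,0,0,0,0,0,0,0,0,0,0,0,0,0]' 0.02 10
python3 - <<'E'
from h import *
go([-.03,.05125,.125],HY)
c=ctrl.camera("scene")
R=cv2.resize(c["pixels"][85:265,250:410],None,fx=3.3,fy=3.3,interpolation=2)
cv2.imwrite("pics/s5.png",R)
E
```

```text
time_s: 20.3
ee_pos: [0.5224, 0.0258, 0.1441]
eef_rot: [3.141, -0.002, 0.192]
force: [0.5, -0.5, -0.8]
grip_width: 0.0195
grip_force: 0.0
d [-0.0002 -0.0158  0.0191] rot [ 0.0004 -0.0017 -0.0017] F [ 0.5 -0.5 -0.8] h [-0.0298  0.0355  0.1441] w 0.0195 t 20.3
```

View pics/s5.png

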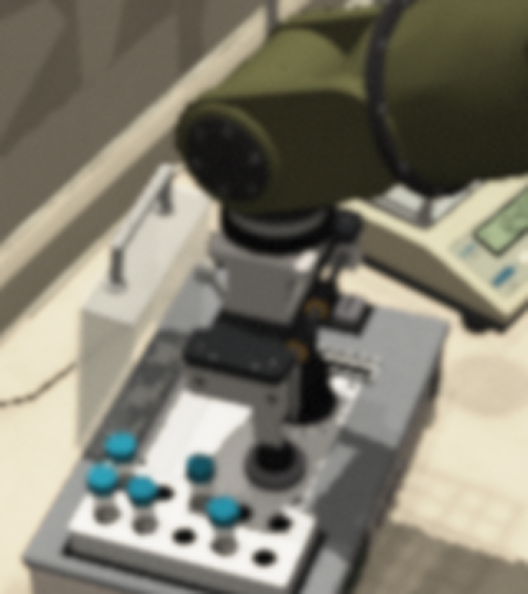

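The guard is still propped and the button stands in its collar at (272,462). That picture put me one over the limit of 10, so I'll go on by force and position readings only.

Converted, -0.0158 m is -0.316, 0.015 m is 0.3.

```bash
python3 shift.py '[0,-0.316,0,0,0,0,0,0,0.3,0,0,0,0,0,0.12,0,0,0,0,0,0.04,0,0,0,0,0,0.04,0,0,0,0,0,0,0,0,0]'
python3 -c "
from h import *
go([-.03,.05125,.115],HY)"
```

```text
time_s: 20.95
ee_pos: [0.5189, 0.0416, 0.1192]
eef_rot: [-3.141, 0.0, 0.192]
force: [-3.4, 3.2, 6.4]
grip_width: 0.0198
grip_force: 3.3
d [0.0002 0.0005 0.0042] rot [-0.0005  0.     -0.0019] F [-3.4  3.2  6.4] h [-0.0302  0.0517  0.1192] w 0.0198 t 20.95
```

Converted, 0.002 m is 0.04.

```bash
python3 shift.py '[0,0,0.04,0,0,0,0,0,0,0,0,0,0,0,0,0,0,0]'; python3 shift.py '[0,0,0.04,0,0,0,0,0,0,0,0,0,0,0,0,0,0,0]'; python3 shift.py '[0,0,0.02,0,0,0,0,0,0,0,0,0,0,0,0,0,0,0]'
```

```text
time_s: 21.25
ee_pos: [0.5193, 0.0416, 0.1187]
eef_rot: [-3.141, -0.001, 0.192]
force: [-10.9, 3.6, 23.8]
grip_width: 0.0199
grip_force: 12.1
time_s: 21.55
ee_pos: [0.5195, 0.0417, 0.1182]
eef_rot: [3.142, -0.002, 0.192]
force: [-18.3, 4.3, 41.7]
grip_width: 0.0199
grip_force: 20.9
time_s: 21.85
ee_pos: [0.5196, 0.0417, 0.1179]
eef_rot: [3.141, -0.003, 0.192]
force: [-22.4, 5.4, 50.4]
grip_width: 0.0196
grip_force: 25.3
```

```bash
for i in 1 2 3 4 5 6 7 8; do python3 shift.py '[0,0,-0.03,0,0,0,0,0,0,0,0,0]' | grep -E "ee_pos|^force|grip_force" | tr '\n' ' '; echo; done
```

```text
ee_pos: [0.5194, 0.0417, 0.1183] force: [-15.4, 4.3, 37.3] grip_force: 18.6 
ee_pos: [0.5192, 0.0416, 0.1187] force: [-11.2, 4.7, 24.4] grip_force: 12.1 
ee_pos: [0.5192, 0.0415, 0.1191] force: [-3.1, 2.5, 11.0] grip_force: 5.2 
ee_pos: [0.5192, 0.0414, 0.1202] force: [-1.2, 2.9, 6.0] grip_force: 2.1 
ee_pos: [0.5191, 0.0413, 0.1213] force: [0.9, 3.0, 3.4] grip_force: 1.8 
ee_pos: [0.5191, 0.0412, 0.1227] force: [0.1, 3.0, 1.9] grip_force: 1.4 
ee_pos: [0.519, 0.0411, 0.1241] force: [0.5, 0.9, 1.7] grip_force: 1.0 
ee_pos: [0.5188, 0.0411, 0.1255] force: [0.0, 0.1, 0.3] grip_force: 0.0
```

The force profile shows first contact at TCP z 0.125 and a hard stop at 0.119. The button therefore went through its full 6 mm stroke, and both presses bottomed it (the tips reach about 4 mm further than assumed). Next is the key.

Converted, -0.04 m is -0.8, 0.039 m is 0.78.

```bash
python3 shift.py '[0,0,-0.6,0,0,0,0,0,-0.8,0,0,0,0,0,-0.8,0,0,0,0.02,0.78,0,0,0,0,0.02,0.78,0,0,0,0,0.04,0.78,0,0,0,0,0.04,0.78,0,0,0,0,0.04,0.78,0,0,0,0,0,0,0,0,0,0,0,0,0,0,0,0]' 0.0 10
python3 shift.py '[0,0,0,0,0,-0.715,0,0,0,0,0,-0.715,0,0,0,0,0,-0.715,0,0,0,0,0,-0.715,0,0,0,0,0,-0.715,0,0,0,0,0,-0.715,0,0,0,0,0,-0.715,0,0,0,0,0,-0.715,0,0,0,0,0,-0.715,0,0,0,0,0,-0.715]'
python3 shift.py '[0,0,0,0,0,-0.715,0,0,0,0,0,0,0,0,0,0,0,0]'
python3 -c "
from h import *
go([-.02,-.146,.12],HY+np.pi/2)"
```

```text
time_s: 24.45
ee_pos: [0.5637, -0.1491, 0.2349]
eef_rot: [-3.141, 0.001, 0.19]
force: [-0.7, 0.6, 0.3]
grip_width: 0.0007
grip_force: 0.0
time_s: 25.45
ee_pos: [0.5638, -0.1472, 0.2356]
eef_rot: [-3.141, -0.0, 1.629]
force: [-0.3, -0.4, -0.9]
grip_width: 0.0004
grip_force: 0.0
time_s: 25.75
ee_pos: [0.5639, -0.1478, 0.2356]
eef_rot: [-3.142, -0.0, 1.761]
force: [-0.1, -0.5, 0.3]
grip_width: 0.0002
grip_force: 0.0
d [-0.0032  0.0025  0.1156] rot [-0.     -0.0001 -0.0029] F [-0.1 -0.5  0.3] h [-0.0225 -0.1428  0.2356] w 0.0002 t 25.75
```

Converted, 0.03 m is 0.6, 0.018 m is 0.36.

```bash
python3 shift.py '[-0.064,0.05,0.6,0,0,0,0,0,0.6,0,0,0,0,0,0.6,0,0,0,0,0,0.36,0,0,0,0,0,0,0,0,0,0,0,0,0,0,0]'
python3 shift.py '[0,0,0.1,0,0,0,0,0,0.1,0,0,0,0,0,0.1,0,0,0,0,0,0.06,0,0,0,0,0,0,0,0,0,0,0,0,0,0,0,0,0,0,0,0,0,0,0,0,0,0,0,0,0,0,0,0,0]'
python3 -c "
from h import *
go([-.02,-.146,.11],HY+np.pi/2)"
```

```text
time_s: 26.35
ee_pos: [0.5673, -0.1511, 0.1283]
eef_rot: [3.141, 0.0, 1.763]
force: [0.5, 0.3, 0.2]
grip_width: 0.0004
grip_force: 0.0
time_s: 27.25
ee_pos: [0.5671, -0.1513, 0.1096]
eef_rot: [3.142, -0.0, 1.765]
force: [-0.7, -0.3, 1.2]
grip_width: 0.0008
grip_force: 0.0
d [ 0.0009  0.0001 -0.0004] rot [ 0.     -0.      0.0004] F [-0.7 -0.3  1.2] h [-0.0201 -0.1469  0.1096] w 0.0008 t 27.25
```

```bash
for i in 1 2 3; do python3 shift.py '[0,0,0.04,0,0,0,0,0,0,0,0,0,0,0,0,0,0,0]'| grep -E "ee_pos|^force|grip_force|time" | tr '\n' ' '; echo; done
```

```text
time_s: 27.55 ee_pos: [0.5672, -0.1513, 0.1077] force: [-0.4, 0.3, 2.1] grip_force: 1.3 
time_s: 27.85 ee_pos: [0.5673, -0.1514, 0.106] force: [-1.8, -0.4, 6.9] grip_force: 3.6 
time_s: 28.15 ee_pos: [0.5675, -0.1516, 0.1055] force: [-6.2, -0.2, 21.1] grip_force: 10.2
```

```bash
python3 shift.py '[0,0,0.02,0,0,0,0,0,0,0,0,0,0,0,0,0,0,0,0,0,0,0,0,0,0,0,0,0,0,0,0,0,0,0,0,0,0,0,0,0,0,0,0,0,0,0,0,0,0,0,0,0,0,0,0,0,0,0,0,0]'
python3 shift.py '[0,0,0,0,0,0,0,0,0,0,0,0,0,0,0,0,0,0,0,0,0,0,0,0]' >/dev/null
for i in 1 2 3 4 5 6 7 8 9 10; do python3 shift.py '[0,0,-0.03,0,0,0,0,0,0,0,0,0]' | grep -E "ee_pos|^force|grip_force" | tr '\n' ' '; echo; done
```

```text
time_s: 29.15
ee_pos: [0.5676, -0.1517, 0.1052]
eef_rot: [3.139, 0.002, 1.765]
force: [-9.9, 0.2, 27.5]
grip_width: 0.0004
grip_force: 13.4
ee_pos: [0.5675, -0.1516, 0.1056] force: [-5.3, 0.5, 16.6] grip_force: 8.5 
ee_pos: [0.5673, -0.1514, 0.106] force: [-0.8, -0.3, 7.2] grip_force: 3.9 
ee_pos: [0.5672, -0.1513, 0.1071] force: [0.7, -0.6, 2.8] grip_force: 1.3 
ee_pos: [0.5672, -0.1513, 0.1086] force: [1.4, -0.6, 2.5] grip_force: 1.2 
ee_pos: [0.5671, -0.1513, 0.1102] force: [0.5, -0.2, 1.0] grip_force: 1.1 
ee_pos: [0.567, -0.1513, 0.1116] force: [0.7, -0.0, 2.0] grip_force: 0.9 
ee_pos: [0.567, -0.1513, 0.1131] force: [0.4, -0.1, 1.3] grip_force: 0.8 
ee_pos: [0.567, -0.1513, 0.1146] force: [0.5, -0.3, 0.8] grip_force: 0.7 
ee_pos: [0.567, -0.1513, 0.1161] force: [-0.3, 0.1, 0.5] grip_force: 0.5 
ee_pos: [0.5671, -0.1513, 0.1176] force: [0.1, 0.1, 0.8] grip_force: 0.0
```

The key ran its full 10 mm and the force profile matches the spec. The button profile also extrapolates to about 5 N at its stop, so it was fully in. I'll retreat and compare with the first picture numerically.

Converted, -0.04 m is -0.8, -0.035 m is -0.7.

```bash
python3 shift.py '[0,0,-0.6,0,0,0,0,0,-0.8,0,0,0,0,0,-0.8,0,0,0,-0.2,-0.7,0,0,0,0,-0.4,-0.7,0,0,0,0,-0.6,-0.6,0,0,0,0,-0.6,-0.6,0,0,0,0,-0.6,-0.6,0,0,0,0,-0.6,-0.6,0,0,0,0,-0.6,-0.6,0,0,0,0]'
python3 shift.py '[-0.6,-0.6,0,0,0,0,-0.6,-0.6,0,0,0,0,0,0,0,0,0,0,0,0,0,0,0,0]'
python3 - <<'E'
from h import *
for n in("scene","top"):
    c=ctrl.camera(n); a=cv2.imread(f"pics/{n}0.png").astype(float); b=c["pixels"].astype(float)
    def box(P):
        q=proj(c,[hw(p) for p in P]); x0,y0=np.floor(q.min(0)).astype(int); x1,y1=np.ceil(q.max(0)).astype(int)+1
        return round(np.abs(a-b)[y0:y1,x0:x1].mean(),2)
    print(n,"bar",box([[-.1,.045,.11],[-.1,-.055,.11],[-.08,-.005,.11]]),"open-guard area",box([[.06,-.08,.22],[.06,.07,.22],[.08,0,.26]]),"reset",box([[-.045,.02,.099],[-.015,.05,.099]]),"dial",box([[-.045,-.06,.119],[-.005,-.02,.119]]),"key",box([[-.04,-.16,.09],[0,-.13,.09]]),"block",box([[-.1,.09,.1],[.1,.15,.1]]))
    if n=="top":
        N=200; s=.0003; ii,jj=np.mgrid[:N,:N]; X=-.025+(N/2-ii)*s; Y=-.04+(N/2-jj)*s
        P=np.array([hw([x,y,.119]) for x,y in zip(X.ravel(),Y.ravel())]); m=proj(c,P).reshape(N,N,2).astype(np.float32)
        for g in (a,b):
            w=cv2.remap(g.mean(2).astype(np.float32),m[...,0],m[...,1],cv2.INTER_CUBIC)
            r=np.hypot(X+.025,Y+.04); wt=np.clip(w-np.median(w[r<.019])-8,0,None)*(r<.017)
            C=np.cov(np.c_[X.ravel(),Y.ravel()].T,aweights=wt.ravel()+1e-12); v=np.linalg.eigh(C)[1][:,1]
            print("pointer",np.degrees(np.arctan(v[1]/v[0])))
print(ctrl.get_obs()["ee_pos"],ctrl.get_obs()["time_s"])
E
```

```text
time_s: 32.55
ee_pos: [0.3847, -0.3716, 0.2276]
eef_rot: [3.142, 0.0, 1.765]
force: [-0.1, -0.1, -0.2]
grip_width: 0.0003
grip_force: 0.0
time_s: 32.95
ee_pos: [0.3382, -0.441, 0.2272]
eef_rot: [-3.141, -0.001, 1.763]
force: [-0.2, 1.0, 0.4]
grip_width: 0.0003
grip_force: 0.0
scene bar 4.17 open-guard area 4.4 reset 3.81 dial 7.99 key 3.3 block 4.22
top bar 2.66 open-guard area 2.81 reset 2.6 dial 5.38 key 2.34 block 2.69
pointer 59.01525939780161
pointer 3.772603926215156
[ 0.33914313 -0.44001896  0.22751148] 33.05
```

```bash
python3 -c "
from station import ctrl
print(ctrl.hand_in())"
```

```text
the job is handed in; nothing more can be done
None
```

The job is handed in with no verdict returned: the guard was propped, the dial set to within a few degrees of the long mark, the reset pressed and the guard shut again. The button stop came about 4 mm higher than the given position, so full travel is inferred from its force profile, and I viewed 11 pictures against the limit of 10.

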